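Snap the till's note clips down and shut the cash drawer

TASK

The till's cash drawer has been left open with its three note clips standing up at the back of the tray. With a fingertip, and without gripping anything, flip each clip over so that it snaps down into its bay, and only then push the drawer fully shut. Leave the coin rolls in their cups and the things on the counter where they are.

Things in the scene. Friction and masses are not known exactly. Their poses are not given: they have to be found in the camera images.
- housing_front (a point): Housing of the till's cash drawer: flat dark steel case 300 mm deep (its x), 270 wide (its y), 95 tall, fixed on the counter, a card terminal fixed on its back half (to 165 mm above the counter). This point: middle of the top edge of its open front, 95 mm above the counter. x points from there into the housing, y to the left along its front; the drawer comes out along its -x, towards the robot give or take 0.22 rad.
- drawer (a joint): How far the drawer has been pushed in, m: 0 = pulled right out against its stop (so it starts), 0.240 = fully shut. It slides along the housing's x with about 3 N of drag plus some damping and stays where it is left.
- drawer_face (a point): Middle of the outer face of the drawer's upright front panel, 50 mm above the counter, axes as the housing's; moves with the drawer. Panel 264 mm wide, from 10 to 90 mm above the counter. Behind it (+x): four coin cups, 60 mm deep, then three note bays 81 mm wide, 135 long. Tray walls reach 58 mm above the counter, floor 16 mm.
- clip_left (a joint): Note clip of the left (housing +y) note bay, rad: 0 = standing up, leaning 0.25 rad back from vertical towards the housing (+x); 2.2 = down in its bay, tip forward (towards the robot, -x) and 0.38 rad below level. An over-centre spring tips it over at about 1.0 rad and holds it at either end with about 2 N at its tip. It starts standing.
- clip_left_pivot (a point): Pivot of that clip at the back of its bay, 64 mm above the counter, 226 mm behind the drawer's face; moves with the drawer, axes as the housing's. The clip is a plain white plastic arm 18 mm wide, 5 thick, 100 long, ending in a cross-wise paddle 46 mm wide, 22 long, 7 thick; it swings in the housing's x-z plane. Clips are 82 mm apart. Standing, the tip is 161 mm above the counter.
- clip_left_tip (a point): End of that clip's paddle, 100 mm from the pivot.
- clip_mid (a joint): Note clip of the middle note bay, rad: 0 = standing up, leaning 0.25 rad back from vertical towards the housing (+x); 2.2 = down in its bay, tip forward (towards the robot, -x) and 0.38 rad below level. An over-centre spring tips it over at about 1.0 rad and holds it at either end with about 2 N at its tip. It starts standing.
- clip_mid_pivot (a point): Pivot of that clip at the back of its bay, 64 mm above the counter, 226 mm behind the drawer's face; moves with the drawer, axes as the housing's. The clip is a plain white plastic arm 18 mm wide, 5 thick, 100 long, ending in a cross-wise paddle 46 mm wide, 22 long, 7 thick; it swings in the housing's x-z plane. Clips are 82 mm apart. Standing, the tip is 161 mm above the counter.
- clip_mid_tip (a point): End of that clip's paddle, 100 mm from the pivot.
- clip_right (a joint): Note clip of the right (housing -y) note bay, rad: 0 = standing up, leaning 0.25 rad back from vertical towards the housing (+x); 2.2 = down in its bay, tip forward (towards the robot, -x) and 0.38 rad below level. An over-centre spring tips it over at about 1.0 rad and holds it at either end with about 2 N at its tip. It starts standing.
- clip_right_pivot (a point): Pivot of that clip at the back of its bay, 64 mm above the counter, 226 mm behind the drawer's face; moves with the drawer, axes as the housing's. The clip is a plain white plastic arm 18 mm wide, 5 thick, 100 long, ending in a cross-wise paddle 46 mm wide, 22 long, 7 thick; it swings in the housing's x-z plane. Clips are 82 mm apart. Standing, the tip is 161 mm above the counter.
- clip_right_tip (a point): End of that clip's paddle, 100 mm from the pivot.
- roll_a_center (a point): Centre of a loose roll of coins, 26 mm wide and 36 mm tall, standing in one of the coin cups just behind the drawer's front panel; it rides with the drawer and stays in its cup.
- roll_b_center (a point): Centre of a loose roll of coins, 26 mm wide and 36 mm tall, standing in one of the coin cups just behind the drawer's front panel; it rides with the drawer and stays in its cup.
- clip_tin: Leave alone: round tin of hair clips 64 mm wide, 30 mm tall, on the counter; origin under its centre.
- pen_mug: Leave alone: white mug, 76 mm wide, 95 mm tall, on the counter; origin under its centre.
- bead_jar: Leave alone: jar of beads, 72 mm wide, 85 mm tall, on the counter; origin under its centre.
- gift_box: Leave alone: lidded gift box 103 x 78 x 52 mm, on the counter; origin under its centre.
- tape_dispenser: Leave alone: desk tape dispenser 150 x 58 x 75 mm, on the counter; origin under its centre.

How it is judged (in metres and radians):
On the way, in this order (a step that is already met when the one before it is completed fails the run):
1. all three note clips are snapped down, the drawer still open (value of joint each of clip_left, clip_mid, clip_right above 2 rad and value of joint drawer below 0.05 m), for 0.2 s.
2. the drawer is pushed fully shut (value of joint drawer above 0.234 m), for 0.2 s.
At the end, for the whole second after the job is handed in: All three note clips are down (joint over 2.0 of 2.2 rad), the drawer is shut to within 6 mm of its stop (joint over 0.234 m), and both coin rolls are still in their cups (value of joint each of clip_left, clip_mid, clip_right above 2 rad and value of joint drawer above 0.234 m and z of each of roll_a_center, roll_b_center in the frame of drawer_face below 0.01 m); the robot touches nothing.
It fails at once if a thing standing on the counter is moved or lifted (over 30 mm) (distance of any of clip_tin, pen_mug, bead_jar, gift_box, tape_dispenser from where it was at the start of the episode above 0.03 m).
It fails at once if a coin roll is lifted out of its cup (z of any of roll_a_center, roll_b_center in the frame of drawer_face above 0.02 m).
It fails at once if the drawer is pushed in under the housing while a note clip still stands (value of joint drawer above 0.04 m and value of joint any of clip_left, clip_mid, clip_right below 1.5 rad).
It fails at once if a note clip is pinched or strained (more than 30 N) (contact force between the fingers and clip_left above 30 N or contact force between the fingers and clip_mid above 30 N or contact force between the fingers and clip_right above 30 N).
It also fails if it takes over 61 s, if anything falls off the work surface, if the arm or the gripper's body presses on something with over 40 N, if the wrist force passes 120 N, or if a joint passes its speed limit or range.

ROBOT

A 6-joint arm with a two-finger parallel gripper is mounted at the origin on the work surface. World frame = base frame: x ahead of the robot, y to its left, z up, the work surface at z = 0. Lengths are in mm, angles in degrees, forces in N, time in s.
With the tool pointing down it reaches from about 300 to 850 mm from the base axis. Payload 4.2 kg.
Tool frame: the origin (TCP) lies midway between the tips of the shut fingers; the grasp point (between the pads) lies 19 mm behind it (env.grip_depth is the distance from the TCP to the grasp point, in mm); z points along the fingers, y is the line along which they close (so a half turn about z gives the same grasp; the last joint's range is limited). The gripper opens to 91 mm and grips with 3 to 60 N. Pads are 32 mm wide; open, the fingers measure 118 mm over their backs; the gripper's body (76 mm by 178 mm) begins 60 mm behind the grasp point.
Start: joints at [75.917, 18.312, 89.639, -0, 72.044, -1.146], TCP at [128.736, 560.42, 213.976] pointing down, gripper open.
Joint ranges: [-177.97, 177.97], [-48.28, 115.42], [12.27, 149.76], [-77.06, 257.06], [2.81, 150.46], [-146.56, 146.56]. Speed limits (degrees/s): [147.25, 147.25, 180, 180, 180, 180].

INTERFACE

Orientations are given as [roll, pitch, yaw] about the fixed x, y, z axes, in that order (R = Rz(yaw) Ry(pitch) Rx(roll)).
In Python, from workcell import env, eyes gives the robot as it stands.
- The arm moves only by the tool send_rows, never from a script. Its argument "motion" is a list of rows, each a list of 7 numbers: the shift along the world's x, y, z normalised to -1 to 1, where 1 is 0.5 m, then the turn, a rotation vector about the world's x, y, z normalised to -1 to 1, where 1 is 60 degrees, then the opening, from -1 (shut) to 1 (fully open). A call has 1 to 20 rows; each row is the pose to reach, as a shift and turn from the pose commanded when the call began; what a row does not reach only later rows make up. A row lasts 1/8 s, in which the tool goes at most 62.5 mm and 10.7 degrees, less where a joint would pass 70% of its speed; a pose out of reach is approached as far as the arm can. A call with a number of a shift or a turn outside -1 to 1 is refused whole. A call with a gripper value outside its range is refused whole. The fingers move at their own pace and stop on an object; "squeeze" is the grip in N (left out, the last holds). Time passes only in rows, so rows that repeat a pose let the fingers close. It gives the time, the measured TCP pose, the force, the opening and the grip force at its end, in the units of the state.
- env.state(): the state, without advancing time (a new reading comes with each control period).
- eyes.grab_frame(name): name is "side" or "top"; returns a dict with "pixels" (384x512x3 uint8, red, green, blue), "depth" (384x512 float32, mm along the optical axis (not along the pixel's ray), 0 where there is no reading), "fx", "fy", "cx", "cy" (pixels), "distortion" ([k1, k2, p1, p2, k3] as OpenCV has them; the pictures are not rectified), "R" (3x3) and "t" (3): a world point X has camera coordinates R X + t. Camera axes: x right, y down, z forward; pixel columns grow to the right and rows downward; lengths in mm; the calibration is good to about 2 mm. A picture is of the moment at which its call begins.
- env.job_done(): hands the job in; it is judged then, once.
The state is a dict: "time_s": time; "qpos": joint angles; "qvel": joint speeds; "effort": joint torques, N m; "ee_pos": TCP position; "ee_rot": TCP orientation; "force": force on the tool from outside, world axes, zero at the start; "torque": the same for the moment, N m; "gripper_width": finger opening in mm; "gripper_force": force on a finger pad.
Only numpy, scipy, OpenCV 4.12 (cv2) and the standard library are available. Lean on these libraries where they do the work, as an engineer would, in place of code of your own. Each camera call takes 0.05 s, during which the arm holds its last target. There are 200 camera calls.

## Working session

There is one attempt and no reset: what is moved stays moved. The work goes in short steps, Python scripts to look and compute and a tool call to move; the robot and the scene stay as the last step left them, time stands still between calls to the robot, and variables do not carry over. Pictures are saved under pics/ and viewed, at most 10 in all, crops included, and the job is handed in when it is done.

Besides the shell and the picture viewer there is one more tool, called after "Call:" as name(argument=value, ...) on one line, values as JSON. send_rows: Moves the arm, as the interface text tells. Its arguments: {"type":"object","properties":{"motion":{"type":"array"},"squeeze":{"type":"number"}},"required":["motion"]}

```bash
mkdir -p pics
cat > h.py <<'E'
import numpy as np, cv2
from workcell import env, eyes
def grab(n):
    f=eyes.grab_frame(n); f['K']=np.array([[f['fx'],0,f['cx']],[0,f['fy'],f['cy']],[0,0,1.]]); f['d']=np.array(f['distortion'],float); f['R']=np.array(f['R']);f['t']=np.array(f['t']); return f
def cloud(f):
    h,w=f['depth'].shape; v,u=np.mgrid[:h,:w]
    p=cv2.undistortPoints(np.stack([u,v],-1).reshape(-1,1,2).astype(float),f['K'],f['d']).reshape(h,w,2)
    z=f['depth'][...,None]; c=np.concatenate([p*z,z],-1)
    return (c-f['t'])@f['R']
E
python3 - <<'E'
from h import *
for n in('top','side'):
    f=grab(n); cv2.imwrite(f'pics/{n}0.png',f['pixels'][...,::-1])
    np.savez(f'{n}0.npz',**f,allow=1); print(n,-f['R'].T@f['t'],f['R'][2],(f['depth']>0).mean())
print(env.state())
E
```

```text
top [ 4.44487976e+02 -5.74547555e-02  1.60713965e+03] [ 0.07271529 -0.00214311 -0.99735044] 0.9961446126302084
side [ 453.22020123 -904.03895745  788.91368428] [ 0.08844984  0.78915363 -0.60779369] 0.9960174560546875
{'time_s': 0.1, 'qpos': array([ 7.59164317e+01,  1.83467952e+01,  8.96998493e+01, -8.20833621e-04,
        7.20441768e+01, -1.14761708e+00]), 'qvel': array([-0.01805129,  0.0114725 , -0.09337091, -0.04745244, -0.03005572,
       -0.02978895]), 'effort': array([ 2.80999620e-04, -4.13337278e+01, -2.32509470e+01,  7.28666992e-02,
        4.19552845e-02, -7.07574509e-05]), 'ee_pos': array([128.62919377, 559.95735986, 213.21328171]), 'ee_rot': array([-1.79909181e+02, -1.03870384e-03,  1.67064302e+02]), 'force': array([ 0.54840982, -0.12462224, -0.46769068]), 'torque': array([-0.01650224, -0.02883512,  0.07486546]), 'gripper_force': 0.0, 'gripper_width': 91.42909703382581}
```

View pics/top0.png

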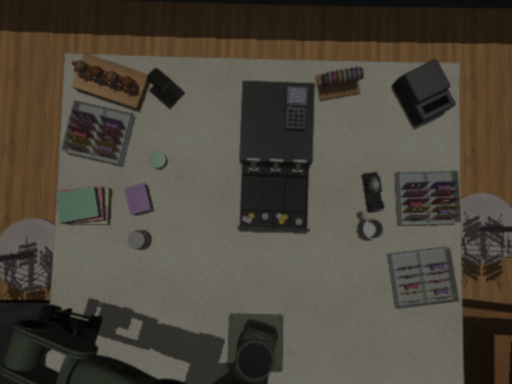

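View pics/side0.png

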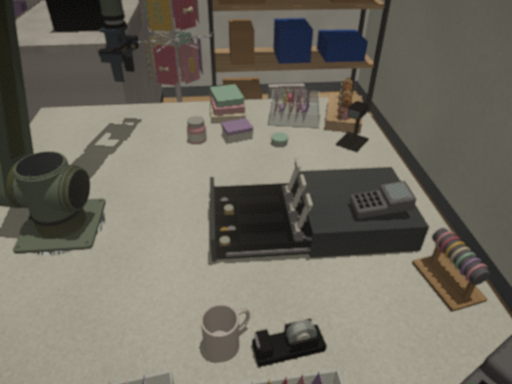

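The top view shows the drawer at columns 240–310: the front panel at row 230, the clips near (252,165), (275,168) and (297,165), and the housing above row 160. The side view shows three white standing clips around (297,205). Next I'll measure from depth.

Run:
```python
from h import *
for n in('top','side'):
    f=dict(np.load(n+'0.npz')); P=cloud(f); px=f['pixels'].astype(int)
    x,y,z=P[...,0],P[...,1],P[...,2]
    print(n,'table z',np.median(z[(abs(y)<350)&(x>300)&(x<800)&(abs(z)<15)]))
    roi=(x>380)&(x<1050)&(abs(y)<200)
    m=roi&(z>88)&(z<102)&(x>600)
    r=cv2.minAreaRect(P[m][:,:2].astype(np.float32)); print(' housing',r,m.sum())
    m=roi&(z>75)&(z<105)&(x<560)
    q=P[m]
    if len(q)>5:
        l=cv2.fitLine(q[:,:2].astype(np.float32),cv2.DIST_HUBER,0,.01,.01).ravel(); print(' panel',l,np.degrees(np.arctan2(l[1],l[0])),len(q),q.min(0),q.max(0),q[q[:,1].argmin()],q[q[:,1].argmax()])
    m=(roi&(px.min(-1)>(90 if n=='top' else 110))&(z>75)&(z<175)&(x<760)).astype(np.uint8)
    k,L,s,c=cv2.connectedComponentsWithStats(m)
    for i in range(1,k):
        if s[i,4]>8: print(' white',s[i],P[L==i].mean(0),P[L==i].min(0),P[L==i].max(0))
```

```text
top table z 0.5635822704586662
 housing ((812.2407836914062, -59.96209716796875), (269.9071350097656, 325.3222961425781), 89.2225570678711) 4605
 panel [ 1.3919456e-02  9.9990314e-01  4.2711755e+02 -5.4776009e+01] 89.202446 244 [ 420.40724196 -187.26159139   75.20275531] [434.3425326   76.44163522  98.32712394] [ 425.36218805 -187.26159139   84.68817992] [426.36884566  76.44163522  87.97177931]
side table z -0.9973034972313234
 housing ((814.5521240234375, -62.54808044433594), (274.8108215332031, 322.83270263671875), 89.50738525390625) 5017
 panel [ 1.8637130e-02  9.9982631e-01  4.2925699e+02 -7.6285965e+01] 88.932106 327 [ 421.75348223 -191.82518574   75.27116505] [437.17323007  71.72166102  91.5477169 ] [ 426.59751387 -191.82518574   79.53354898] [426.21278694  71.72166102  88.33830908]
 white [295 158   6  11  32] [672.89112958  20.15848961 158.62537426] [668.97665734  -4.71007571 155.81315771] [677.52875379  43.07941493 161.52333918]
 white [301 175   5  10  32] [671.14761115 -60.75379412 158.99279969] [667.61159724 -81.42095699 154.60338297] [676.4575563  -40.70696401 162.38971826]
 white [307 194   5  12  36] [ 669.93414751 -143.58524743  159.14571527] [ 666.36954326 -162.16202712  154.85040533] [ 673.74352935 -123.77667533  162.73915968]
```

Tips are at x≈671, y≈20, −61 and −143.5, z≈159–161. The face is at x≈421, and the housing is yawed about −1°. These fit the given sizes, so I'll move behind the left clip.

Call:
send_rows(motion=[[0.58,-0.52,0.04,0,0,0.2,-1],[0.58,-0.52,0.04,0,0,0.2,-1],[0.58,-0.52,0.04,0,0,0.2,-1],[0.58,-0.52,0.04,0,0,0.2,-1],[0.58,-0.52,0.04,0,0,0.2,-1],[0.58,-0.52,0.04,0,0,0.2,-1],[0.58,-0.52,0.04,0,0,0.2,-1],[0.58,-0.52,0.04,0,0,0.2,-1],[0.58,-0.52,0.04,0,0,0.2,-1],[0.58,-0.52,0.04,0,0,0.2,-1]])

```text
time_s: 1.35
ee_pos: [417.6, 301.5, 233.9]
ee_rot: [180.0, -0.0, 179.2]
force: [-0.3, -0.5, 0.6]
gripper_width: 0.3
gripper_force: 0.0
```

Call:
send_rows(motion=[[0.58,-0.56,0,0,0,0,-1],[0.58,-0.56,0,0,0,0,-1],[0.58,-0.56,0,0,0,0,-1],[0.58,-0.56,0,0,0,0,-1],[0.58,-0.56,0,0,0,0,-1],[0.58,-0.56,0,0,0,0,-1],[0.58,-0.56,0,0,0,0,-1],[0.58,-0.56,0,0,0,0,-1],[0.58,-0.56,0,0,0,0,-1],[0.58,-0.56,0,0,0,0,-1]])

```text
time_s: 2.6
ee_pos: [707.9, 22.1, 234.5]
ee_rot: [180.0, -0.0, 179.2]
force: [-0.2, -0.5, -0.7]
gripper_width: 0.4
gripper_force: 0.0
```

Call:
send_rows(motion=[[0,0,-0.1,0,0,0,-1],[0,0,-0.2,0,0,0,-1],[0,0,-0.21,0,0,0,-1],[-0.03,0,-0.21,0,0,0,-1],[-0.05,0,-0.21,0,0,0,-1],[-0.07,0,-0.21,0,0,0,-1],[-0.09,0,-0.21,0,0,0,-1],[-0.11,0,-0.21,0,0,0,-1],[-0.13,0,-0.21,0,0,0,-1],[-0.15,0,-0.21,0,0,0,-1],[-0.17,0,-0.21,0,0,0,-1],[-0.19,0,-0.21,0,0,0,-1],[-0.21,0,-0.21,0,0,0,-1],[-0.23,0,-0.21,0,0,0,-1],[-0.25,0,-0.21,0,0,0,-1],[-0.27,0,-0.21,0,0,0,-1],[-0.27,0,-0.21,0,0,0,-1],[-0.27,0,-0.1,0,0,0,-1],[-0.27,0,0,0,0,0,-1],[-0.27,0,0,0,0,0,-1]])

```text
time_s: 5.1
ee_pos: [576.6, 20.4, 238.6]
ee_rot: [180.0, 0.6, 179.1]
force: [-0.1, 1.4, -0.7]
gripper_width: 0.2
gripper_force: 0.0
```

Run:
```python
from h import *
f=grab('side'); cv2.imwrite('pics/s1.png',cv2.resize(f['pixels'][120:280,180:380,::-1],None,fx=4,fy=4)[:600])
```

```text
(no output)
```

View pics/s1.png

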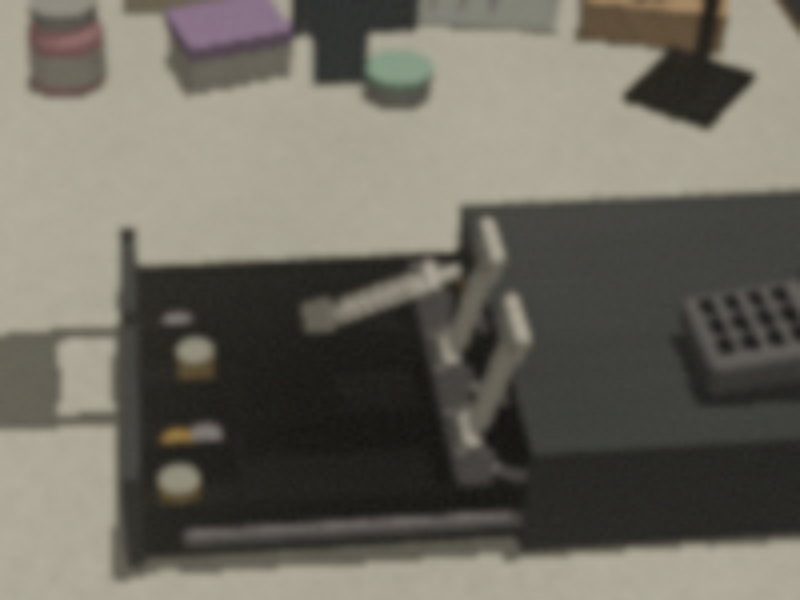

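The left clip is down, with its paddle at crop (318,315). The other two still stand at (487,240) and (513,310). I'll do the middle clip next.

Call:
send_rows(motion=[[0.12,-0.08,0,0,0,0,-1],[0.24,-0.16,0,0,0,0,-1],[0.27,-0.164,0,0,0,0,-1],[0.27,-0.164,0,0,0,0,-1],[0.27,-0.164,0,0,0,0,-1]])

```text
time_s: 5.78
ee_pos: [707.7, -61.2, 232.1]
ee_rot: [180.0, -0.2, 179.1]
force: [0.1, 0.3, 0.0]
gripper_width: 0.5
gripper_force: 0.0
```

Call:
send_rows(motion=[[0,0,-0.1,0,0,0,-1],[0,0,-0.2,0,0,0,-1],[0,0,-0.21,0,0,0,-1],[-0.03,0,-0.21,0,0,0,-1],[-0.05,0,-0.21,0,0,0,-1],[-0.07,0,-0.21,0,0,0,-1],[-0.09,0,-0.21,0,0,0,-1],[-0.11,0,-0.21,0,0,0,-1],[-0.13,0,-0.21,0,0,0,-1],[-0.15,0,-0.21,0,0,0,-1],[-0.17,0,-0.21,0,0,0,-1],[-0.19,0,-0.21,0,0,0,-1],[-0.21,0,-0.21,0,0,0,-1],[-0.23,0,-0.21,0,0,0,-1],[-0.25,0,-0.21,0,0,0,-1],[-0.27,0,-0.21,0,0,0,-1],[-0.27,0,-0.21,0,0,0,-1],[-0.27,0,-0.1,0,0,0,-1],[-0.27,0,0,0,0,0,-1],[-0.27,0,0,0,0,0,-1]])

```text
time_s: 8.28
ee_pos: [576.5, -61.9, 238.7]
ee_rot: [-179.9, 0.6, 179.1]
force: [0.1, -0.8, -0.9]
gripper_width: 0.5
gripper_force: 0.0
```

Call:
send_rows(motion=[[0.12,-0.08,0,0,0,0,-1],[0.24,-0.16,0,0,0,0,-1],[0.27,-0.164,0,0,0,0,-1],[0.27,-0.164,0,0,0,0,-1],[0.27,-0.164,0,0,0,0,-1]])

```text
time_s: 8.9
ee_pos: [708.0, -143.2, 232.6]
ee_rot: [180.0, -0.2, 179.1]
force: [0.4, -0.0, -0.9]
gripper_width: 0.5
gripper_force: 0.0
```

Call:
send_rows(motion=[[0,0,-0.1,0,0,0,-1],[0,0,-0.2,0,0,0,-1],[0,0,-0.21,0,0,0,-1],[-0.03,0,-0.21,0,0,0,-1],[-0.05,0,-0.21,0,0,0,-1],[-0.07,0,-0.21,0,0,0,-1],[-0.09,0,-0.21,0,0,0,-1],[-0.11,0,-0.21,0,0,0,-1],[-0.13,0,-0.21,0,0,0,-1],[-0.15,0,-0.21,0,0,0,-1],[-0.17,0,-0.21,0,0,0,-1],[-0.19,0,-0.21,0,0,0,-1],[-0.21,0,-0.21,0,0,0,-1],[-0.23,0,-0.21,0,0,0,-1],[-0.25,0,-0.21,0,0,0,-1],[-0.27,0,-0.21,0,0,0,-1],[-0.27,0,-0.21,0,0,0,-1],[-0.27,0,-0.1,0,0,0,-1],[-0.27,0,0,0,0,0,-1],[-0.27,0,0,0,0,0,-1]])

```text
time_s: 11.4
ee_pos: [576.5, -144.3, 238.8]
ee_rot: [-179.9, 0.6, 179.1]
force: [1.5, 0.3, -0.8]
gripper_width: 0.3
gripper_force: 0.0
```

Run:
```python
from h import *
f=grab('side'); cv2.imwrite('pics/s2.png',cv2.resize(f['pixels'][120:270,180:380,::-1],None,fx=4,fy=4))
```

```text
(no output)
```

View pics/s2.png

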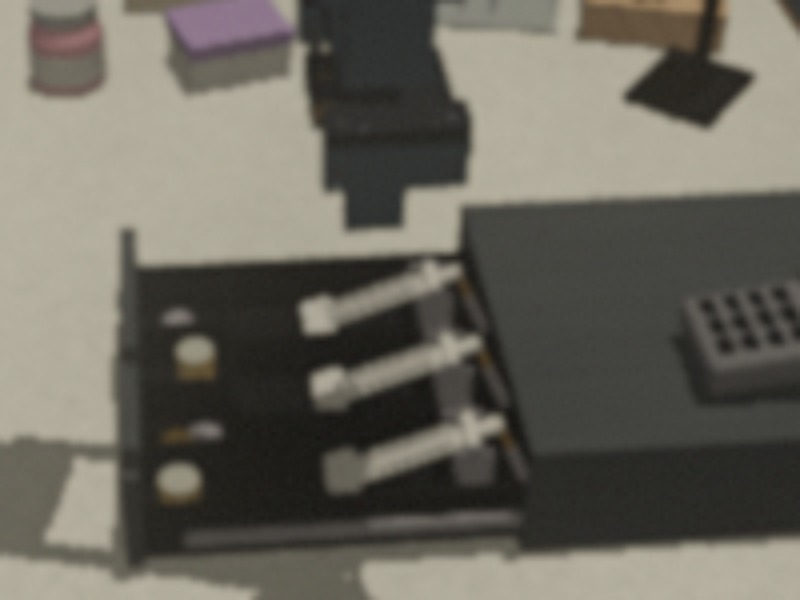

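All three clips are down, with paddles at crop (320,315), (330,385) and (345,470), and both rolls are in their cups. Next I'll check the paddle heights and move in front of the drawer.

Run:
```python
from h import *
f=grab('side'); P=cloud(f)
for u,v in((320,315),(330,385),(345,470)): print(P[120+v//4-1:120+v//4+2,180+u//4-1:180+u//4+2].mean((0,1)))
```

```text
[569.79629572  27.57192102  33.91291319]
[566.49154289 -52.05011077  33.08711117]
[ 567.22353451 -137.01017082   33.67618392]
```

Call:
send_rows(motion=[[-0.1,0.04,0,0,0,0,-1],[-0.2,0.08,0,0,0,0,-1],[-0.3,0.12,0,0,0,0,-1],[-0.41,0.168,0,0,0,0,-1],[-0.41,0.168,0,0,0,0,-1],[-0.41,0.168,0,0,0,0,-1],[-0.41,0.168,-0.1,0,0,0,-1],[-0.41,0.168,-0.2,0,0,0,-1],[-0.41,0.168,-0.3,0,0,0,-1],[-0.41,0.168,-0.37,0,0,0,-1],[-0.41,0.168,-0.37,0,0,0,-1],[-0.41,0.168,-0.37,0,0,0,-1]])

```text
time_s: 13.0
ee_pos: [370.2, -60.0, 49.5]
ee_rot: [-180.0, 0.1, 179.0]
force: [0.5, -1.0, -0.2]
gripper_width: 0.2
gripper_force: 0.0
```

Call:
send_rows(motion=[[0.03,0,0,0,0,0,-1],[0.05,0,0,0,0,0,-1],[0.07,0,0,0,0,0,-1],[0.09,0,0,0,0,0,-1],[0.12,0,0,0,0,0,-1],[0.15,-0.002,0,0,0,0,-1],[0.18,-0.002,0,0,0,0,-1],[0.21,-0.002,0,0,0,0,-1],[0.24,-0.004,0,0,0,0,-1],[0.27,-0.004,0,0,0,0,-1],[0.3,-0.004,0,0,0,0,-1],[0.33,-0.006,0,0,0,0,-1],[0.36,-0.006,0,0,0,0,-1],[0.39,-0.006,0,0,0,0,-1],[0.42,-0.008,0,0,0,0,-1],[0.45,-0.008,0,0,0,0,-1],[0.48,-0.008,0,0,0,0,-1],[0.51,-0.008,0,0,0,0,-1],[0.53,-0.008,0,0,0,0,-1],[0.54,-0.008,0,0,0,0,-1]])

```text
time_s: 15.5
ee_pos: [639.8, -64.1, 49.0]
ee_rot: [-180.0, 0.1, 179.1]
force: [-3.3, -0.6, -0.7]
gripper_width: 0.4
gripper_force: 1.7
```

Call:
send_rows(motion=[[0.005,0,0,0,0,0,-1],[0.01,0,0,0,0,0,-1],[0.015,0,0,0,0,0,-1],[0.015,0,0,0,0,0,-1]])

```text
time_s: 16.0
ee_pos: [643.8, -64.1, 49.1]
ee_rot: [-180.0, -0.3, 179.1]
force: [-8.9, -3.1, 2.2]
gripper_width: 0.5
gripper_force: 4.3
```

Call:
send_rows(motion=[[0.006,0,0,0,0,0,-1],[0.01,0,0,0,0,0,-1],[0.01,0,0,0,0,0,-1],[0.01,0,0,0,0,0,-1]])

```text
time_s: 16.5
ee_pos: [643.5, -64.0, 49.2]
ee_rot: [-180.0, -0.9, 179.1]
force: [-20.8, -2.0, 10.8]
gripper_width: 0.3
gripper_force: 10.6
```

The TCP has stopped advancing and the force is rising, so the drawer is against its stop. I'll back off and check.

Call:
send_rows(motion=[[-0.04,0,0,0,0,0,-1],[-0.1,0,0,0,0,0,-1],[-0.2,0,0,0,0,0,-1],[-0.3,0,0,0,0,0,-1],[-0.3,0,0.2,0,0,0,-1],[-0.3,0,0.3,0,0,0,-1],[-0.3,0,0.3,0,0,0,-1],[-0.3,0,0.3,0,0,0,-1]])

```text
time_s: 17.5
ee_pos: [503.9, -63.7, 202.2]
ee_rot: [-180.0, 0.6, 179.1]
force: [0.6, 0.5, -1.0]
gripper_width: 0.5
gripper_force: 0.0
```

Run:
```python
from h import *
f=grab('side'); cv2.imwrite('pics/s3.png',cv2.resize(f['pixels'][120:270,220:420,::-1],None,fx=4,fy=4))
P=cloud(f); x,y,z=np.moveaxis(P,-1,0)
m=(z>20)&(z<80)&(x>600)&(x<700)&(y>-180)&(y<50); print(m.sum(), P[m].mean(0) if m.any() else 0)
m=(z>70)&(z<100)&(x>600)&(x<700)&(y>-180)&(y<50); print('front x',np.percentile(x[m],[0,2,10]))
```

```text
348 [666.03089775 -72.49625078  49.32326155]
front x [661.64602014 662.25898949 663.77772104]
```

View pics/s3.png

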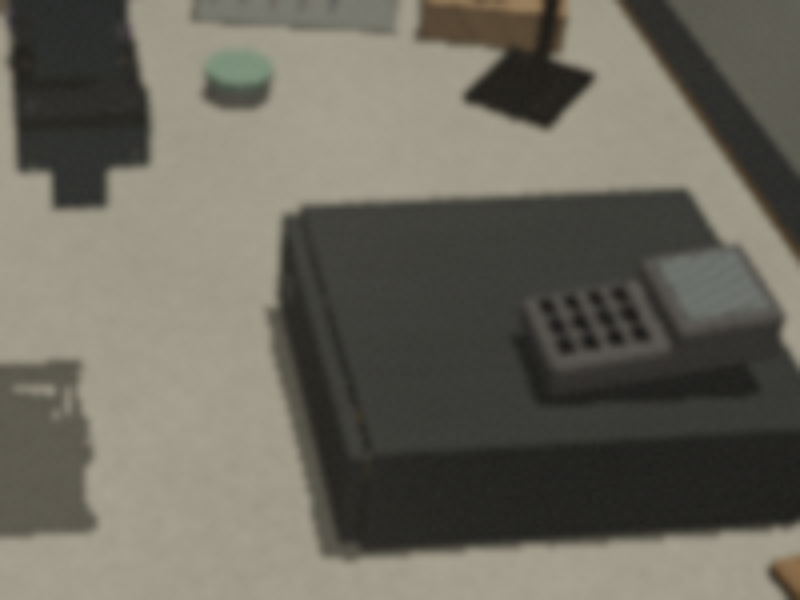

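The drawer panel sits against the housing front, with its edge at crop x≈290–360. The face is at x≈663, about 240 mm from where it started. The arm is clear, so I'll hand the job in.

```bash
python3 -c "
from workcell import env
print(env.job_done())"
```

```text
the job is handed in; nothing more can be done
None
```

I flipped all three note clips down, then pushed the drawer fully shut without touching the coin rolls or the counter items, and handed the job in at about 17.5 s; no verdict came back.

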